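# Open the push-to-open lid over the brass screws

## Task

Find which bay of the grey hardware box holds the dish of brass screws and press down on the blue dot of its clear lid until the push-to-open catch lets go, then take the fingertips away so that the lid springs ajar by itself. Then push that lid up and back with the fingertips, past upright, so that it stays wide open, and move clear. Leave the other lid shut, and do not pick up or shift anything else: dishes, tools and the rest stay where they are.

Things in the scene. Friction and masses are not known exactly. Their poses are not given: they have to be found in the camera images.
- screw_box: grey two-bay hardware box, fixed, 170 (x) by 340 (y) by 90 mm high; origin under its centre, x from its front to its hinge side, y towards its left bay. A wall at y = 0 parts the bays. Each bay has a clear lid framed in aluminium, 154 (front to back) x 158 x 6 mm, hinged at the far side; shut, it lies 6 mm above the rim, its top 102 mm above the work surface
- brass_dish_mid (a point): centre, half-way up, of the white ceramic dish of brass screws, 84 mm across the rim, 28 mm high (screws rise to about 40 mm), standing loose on the floor of one of the bays
- plug_dish_mid (a point): centre, half-way up, of the same kind of dish filled with grey plastic wall plugs, standing in the other bay
- lid_left (a joint): angle of the left lid (box's +y side), rad: 0 shut, about -0.03 pressed down to its stop (4 to 5 mm, 2 to 5 N), which trips the catch; let go, a spring lifts it in 1.5 s to 0.7 and holds it there. Pushed on from there it has only its weight (130 g); pi/2 is upright, beyond it falls back to its stop at 1.85. The catch does not engage again
- lid_right (a joint): angle of the right lid (box's -y side), rad: 0 shut, about -0.03 pressed down to its stop (4 to 5 mm, 2 to 5 N), which trips the catch; let go, a spring lifts it in 1.5 s to 0.7 and holds it there. Pushed on from there it has only its weight (130 g); pi/2 is upright, beyond it falls back to its stop at 1.85. The catch does not engage again
- lid_left_press (a point): the blue 22 mm dot on the top face of the left lid, midway along its front edge; it is 8 mm in from the front edge and 142 mm from the hinge line, turns with the lid, and is 102 mm above the work surface when shut. Under the lid, 45 to 72 mm to the +y side of the dot and 18 to 30 mm in from the front edge, steel catch pins stick out up to 45 mm; elsewhere the front part is clear beneath
- lid_right_press (a point): the blue 22 mm dot on the top face of the right lid, midway along its front edge; it is 8 mm in from the front edge and 142 mm from the hinge line, turns with the lid, and is 102 mm above the work surface when shut. Under the lid, 45 to 72 mm to the +y side of the dot and 18 to 30 mm in from the front edge, steel catch pins stick out up to 45 mm; elsewhere the front part is clear beneath
- lid_left_hinge (a point): middle of the hinge line of the left lid, along the box's y axis, 99 mm above the work surface, at x = +75 mm in the box's frame; it lies at half the lid's thickness
- lid_right_hinge (a point): middle of the hinge line of the right lid, along the box's y axis, 99 mm above the work surface, at x = +75 mm in the box's frame; it lies at half the lid's thickness
- battery: spare black battery pack, 110 x 74 x 64 mm, loose; origin under its centre; leave alone
- bit_holder: red plastic bit holder with steel bits, 105 x 34 x 46 mm, loose; origin under its centre, x along it; leave alone
- center_punch: steel center punch lying down, 120 mm long, 12 mm thick; origin under its middle, x towards its point; leave alone
- glue_bottle: white glue bottle with an orange cap, 52 mm across, 120 mm high, standing; origin under its centre; leave alone
- tape_roll: yellow ring of tape lying flat, 96 mm across, 24 mm high; origin under its centre; leave alone

How it is judged (in metres and radians):
On the way, in this order (a step that is already met when the one before it is completed fails the run):
1. the lid over the brass screws is pressed down so that its catch trips (((y of brass_dish_mid in the frame of screw_box above 0 m and value of joint lid_left below -0.012 rad) or (y of brass_dish_mid in the frame of screw_box below 0 m and value of joint lid_right below -0.012 rad))), for 0.02 s.
2. with the fingers off it, that lid has sprung ajar by itself (((y of brass_dish_mid in the frame of screw_box above 0 m and value of joint lid_left between 0.45 and 1 rad and contact force between the fingers and lid_left below 0.3 N) or (y of brass_dish_mid in the frame of screw_box below 0 m and value of joint lid_right between 0.45 and 1 rad and contact force between the fingers and lid_right below 0.3 N))), for 0.2 s.
At the end, for the whole second after the job is handed in: the lid over the dish of brass screws leans open past upright (more than 1.6 rad, 92 degrees) and stays there, the other lid is still shut (under 0.05 rad) and the loose things are at rest (((y of brass_dish_mid in the frame of screw_box above 0 m and value of joint lid_left above 1.6 rad and velocity of joint lid_left below 0.5 rad/s and value of joint lid_right below 0.05 rad) or (y of brass_dish_mid in the frame of screw_box below 0 m and value of joint lid_right above 1.6 rad and velocity of joint lid_right below 0.5 rad/s and value of joint lid_left below 0.05 rad)) and linear speed of each of battery, bit_holder, center_punch, glue_bottle, tape_roll below 0.03 m/s); the robot touches nothing.
It fails at once if the lid over the wall plugs is released or opened ((y of brass_dish_mid in the frame of screw_box above 0 m and value of joint lid_right above 0.1 rad) or (y of brass_dish_mid in the frame of screw_box below 0 m and value of joint lid_left above 0.1 rad)).
It fails at once if a dish is shifted or lifted more than 15 mm (distance of any of brass_dish_mid, plug_dish_mid from where it was at the start of the episode above 0.015 m).
It fails at once if one of the loose things around the box is shifted or lifted more than 15 mm (distance of any of battery, bit_holder, center_punch, glue_bottle, tape_roll from where it was at the start of the episode above 0.015 m).
It also fails if it takes over 48 s, if anything falls off the work surface, if the arm or the gripper's body presses on something with over 40 N, if the wrist force passes 120 N, or if a joint passes its speed limit or range.

## Robot

A 7-joint arm with a two-finger parallel gripper is mounted at the origin on the work surface. World frame = base frame: x ahead of the robot, y to its left, z up, the work surface at z = 0. Lengths are in mm, angles in degrees, forces in N, time in s.
With the tool pointing down it reaches from about 400 to 850 mm from the base axis. Payload 10.4 kg.
Tool frame: the origin (TCP) lies at the very end of the fingers, on their centre line; the grasp point (between the pads) lies 19 mm behind it (grasp_offset is the distance from the TCP to the grasp point, in mm); z points along the fingers, y is the direction in which the jaws open and shut (so a half turn about z gives the same grasp; the last joint's range is limited). The gripper opens to 85 mm and grips with 20 to 120 N. Pads are 22 mm wide; open, the fingers measure 114 mm over their backs; the gripper's body (76 mm by 85 mm) begins 54 mm behind the grasp point. The pads swing forward as they close: fully open they stand 13 mm farther back than shut.
Start: joints at [-73.946, 19.034, -3.707, 83.658, 1.238, 77.344, -5.071], TCP at [186.358, 596.592, 231.338] pointing down, gripper open.
Joint ranges: [-148.97, 148.97], [-28.65, 121.19], [-84.17, 76.75], [9.2, 138.47], [-72.65, 252.65], [3.7, 117.97], [-149.18, 149.18]. Speed limits (degrees/s): [127.2, 127.2, 159.86, 159.86, 180, 180, 180].

## Interface

Orientations are given as a 3x3 rotation matrix whose columns are the frame's x, y, z axes.
In Python, from bench import observe, capture, calibration, job_done, regions_of, grasp_offset gives the robot as it stands. The module is installed in compiled form; this text tells all that it offers.
- The arm moves only by the tool servo_tool, never from a script. Its argument "increments" is a list of rows, each a list of 6 numbers: the shift along the tool's x, y, z normalised to -1 to 1, where 1 is 0.3 m, then the turn, a rotation vector about the tool's x, y, z normalised to -1 to 1, where 1 is 30 degrees. A call has exactly 8 rows; each row is the pose to reach, as a shift and turn from the pose commanded when the call began, along the tool's axes at that moment; what a row does not reach only later rows make up. A row lasts 1/8 s, in which the tool goes at most 62.5 mm and 10.7 degrees, less where a joint would pass 70% of its speed; a pose out of reach is approached as far as the arm can. A call with a number of a shift or a turn outside -1 to 1 is refused whole. A call with a gripper value outside its range is refused whole. "grip" is the opening, from -1 (shut) to 1 (fully open), set as the call begins (left out, the last holds). The fingers move at their own pace and stop on an object; the grip force is fixed at half the most. Time passes only in rows, so rows that repeat a pose let the fingers close, or fill a call up. It gives the time, the measured TCP pose, the force and the opening at its end, in the units of the state.
- observe(): the state, without advancing time (a new reading comes with each control period).
- capture(name): name is "scene" or "top" or "wrist"; returns the picture (480x640x3 uint8, blue, green, red); there is no depth.
- calibration(name): a dict with "fov_y" (degrees; the focal length in pixels is half the picture's height over the tangent of half this angle, whatever the lens; pixels are square), "cx", "cy" (the principal point, pixels), "R" (3x3) and "t" (3): a world point X has camera coordinates R X + t. Camera axes: x right, y down, z forward; pixel columns grow to the right and rows downward; lengths in mm; the calibration is good to about 2 mm. The wrist camera is an equidistant fisheye: a pixel r from the principal point sees the ray r / f radians off the axis. A picture is of the moment at which its call begins: read the wrist's pose just before it. calibration takes no time and is no camera call; for the wrist camera it gives the pose at the moment of the call.
- job_done(): hands the job in, once; it reports no verdict.
Trained networks look in the newest picture that a camera, given by its name, has taken for a name from the list of things; names that differ only in an ending like _2 or _b are one class to them, and where a whole thing is asked for, a point or a joint stands for the part that bears it (a point fixed in the world has none). Each returns a list of dicts, best first, with "p" (0 to 1); they miss things now and then, are a little off and sometimes report something else, mostly with a low value. They report only what shows in the picture. A call takes as long as a camera call.
- regions_of(camera, thing): "pixels" (480x640 bool, what is visible of it) and "at" ([column, row] in pixels, amid what is visible of it).
The state is a dict: "time": time; "joint_pos": joint angles; "joint_velocities": joint speeds; "joint_torque": joint torques, N m; "tool_pos": TCP position; "ee_rot": TCP orientation; "ft_force": force on the tool from outside, world axes, zero at the start; "ft_torque": the same for the moment, N m; "grip_width": finger opening in mm.
Only numpy, scipy, OpenCV 4.12 (cv2) and the standard library are available. Lean on these libraries where they do the work, as an engineer would, in place of code of your own. Each camera call takes 0.05 s, during which the arm holds its last target.

## Working session

There is one attempt and no reset: what is moved stays moved. The work goes in short steps, Python scripts to look and compute and a tool call to move; the robot and the scene stay as the last step left them, time stands still between calls to the robot, and variables do not carry over. Pictures are saved under pics/ and viewed, and the job is handed in when it is done.

Besides the shell and the picture viewer there is one more tool, called after "Request:" as a command line: name --pt "numbers of a row" for each row, then --argument value for the rest. servo_tool: Moves the arm, as the interface text tells. Its arguments: {"type":"object","properties":{"increments":{"type":"array"},"grip":{"type":"number"}},"required":["increments"]}

```bash
mkdir -p pics; python3 - <<'E'
from bench import *
import cv2
s=observe();print(s)
for n in("scene","top","wrist"):
    cv2.imwrite(f"pics/{n}0.png",capture(n));c=calibration(n);print(n,c)
E
```

```text
{'time': 0.0, 'joint_pos': array([-73.94511577,  19.07212511,  -3.70605764,  83.70717542,
         1.23582977,  77.34483907,  -5.07113783]), 'joint_velocities': array([ 0.05398789,  0.07098446,  0.05464755,  0.00971411,  0.03660929,
       -0.01739782, -0.01626657]), 'joint_torque': array([-5.55192273e-04, -6.25454807e+01,  4.87047946e-02, -3.91603839e+01,
        1.61791651e-02,  1.01357579e-02, -4.22947736e-06]), 'tool_pos': array([186.26626418, 596.18465488, 230.50450384]), 'ee_rot': array([[-9.54499321e-01,  2.98212827e-01, -3.95009554e-04],
       [ 2.98213085e-01,  9.54498268e-01, -1.41869245e-03],
       [-4.60363502e-05, -1.47193800e-03, -9.99998916e-01]]), 'ft_force': array([ 0.23964169, -0.86487591, -0.1941496 ]), 'ft_torque': array([ 0.02562008, -0.03713352,  0.03284991]), 'grip_width': 85.35930643803978}
scene {'fov_y': 56.84867929261379, 'cx': 324.62976859627196, 'cy': 240.3770175674249, 'R': array([[ 0.18072813,  0.9835183 , -0.00539446],
       [ 0.53449291, -0.1028179 , -0.83889559],
       [-0.82562381,  0.14872873, -0.54426564]]), 't': array([-107.96665415, -188.73201659, 1399.15581177])}
top {'fov_y': 54.89344093810411, 'cx': 328.16814198240036, 'cy': 252.50732155484343, 'R': array([[ 0.02201301, -0.99942133,  0.02593137],
       [-0.99139791, -0.02516883, -0.12843957],
       [ 0.12901791, -0.02288097, -0.99137825]]), 't': array([-12.60168156, 534.5783541 , 915.99286129])}
wrist {'fov_y': 65.70646984690485, 'cx': 320.58941943623455, 'cy': 246.4314881947217, 'R': array([[ 0.29830068,  0.95447083, -0.00146026],
       [ 0.91670703, -0.28607159,  0.27894671],
       [ 0.26582876, -0.08454862, -0.96030547]]), 't': array([-625.32398641,  -36.29467251,  379.3941683 ])}
```

View pics/scene0.png

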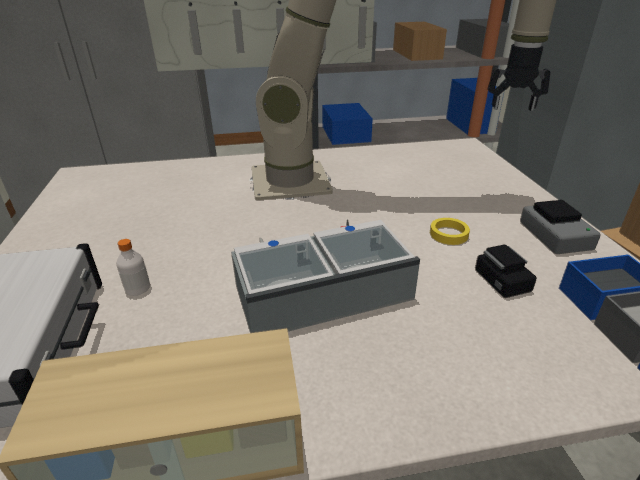

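View pics/top0.png

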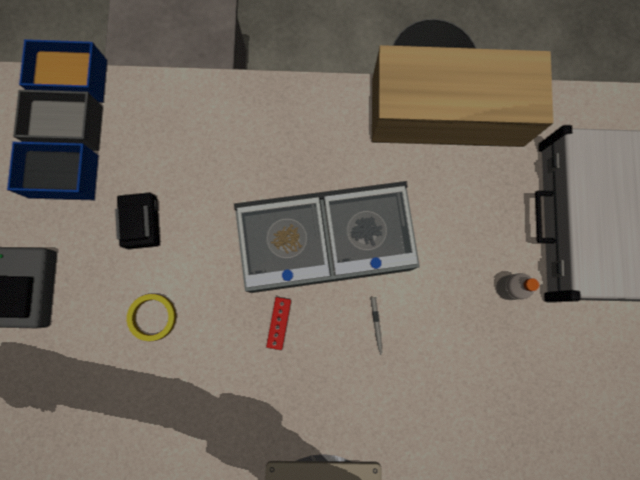

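View pics/wrist0.png

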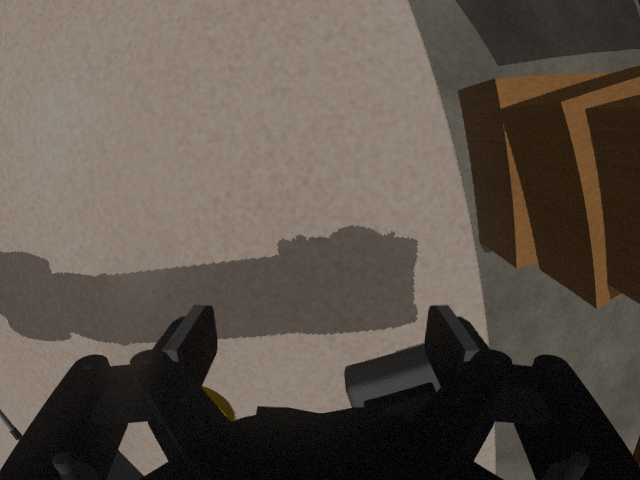

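```bash
python3 - <<'E'
from bench import *
for c in("top","scene"):
  for n in("screw_box","brass_dish_mid","plug_dish_mid","lid_left_press","lid_right_press","lid_left_hinge","glue_bottle","battery"):
    try: print(c,n,[(round(float(d["p"]),2),d["at"],int(d["pixels"].sum())) for d in regions_of(c,n)][:4])
    except Exception as e: print(c,n,e)
print(observe()["time"])
E
```

```text
top screw_box [(0.88, [327.2, 237.7], 15793)]
top brass_dish_mid [(0.69, [282.8, 242.5], 6716)]
top plug_dish_mid []
top lid_left_press [(0.64, [281.2, 239.3], 6533)]
top lid_right_press [(0.95, [369.9, 227.0], 6472)]
top lid_left_hinge []
top glue_bottle [(0.69, [514.6, 284.9], 874), (0.69, [142.3, 219.9], 2290)]
top battery [(0.77, [143.6, 220.3], 2352), (0.44, [283.3, 239.4], 6494)]
scene screw_box [(0.71, [322.1, 278.7], 15190)]
scene brass_dish_mid []
scene plug_dish_mid []
scene lid_left_press [(0.56, [360.8, 242.6], 3189)]
scene lid_right_press [(0.61, [279.7, 266.5], 3835)]
scene lid_left_hinge [(0.57, [358.2, 245.9], 3263)]
scene glue_bottle [(0.85, [131.9, 272.0], 1283)]
scene battery [(0.55, [505.9, 271.6], 2178)]
0.95
```

```bash
cat > h.py <<'E'
import numpy as np
from bench import *
def K(c): 
    f=240/np.tan(np.radians(c["fov_y"]/2)); return f,c["cx"],c["cy"]
def ray(c,uv):
    f,cx,cy=K(c); d=np.array([(uv[0]-cx)/f,(uv[1]-cy)/f,1.]); R=c["R"]; return -R.T@c["t"], R.T@d/np.linalg.norm(d)
def onz(c,uv,z):
    o,d=ray(c,uv); return o+d*(z-o[2])/d[2]
def tri(c1,p1,c2,p2):
    o1,d1=ray(c1,p1);o2,d2=ray(c2,p2)
    s=np.linalg.lstsq(np.c_[d1,-d2],o2-o1,rcond=None)[0]
    a=o1+d1*s[0];b=o2+d2*s[1];return (a+b)/2,np.linalg.norm(a-b)
E
python3 - <<'E'
from h import *
import cv2
T=calibration("top");S=calibration("scene")
P={}
for n,c,box in(("top",T,(230,180,420,300)),("scene",S,(220,200,420,330))):
    im=cv2.imread(f"pics/{n}0.png");b=im.astype(int)
    m=((b[...,0]-b[...,2]>70)&(b[...,0]-b[...,1]>40)).astype(np.uint8)
    k=np.zeros_like(m);x0,y0,x1,y1=box;k[y0:y1,x0:x1]=m[y0:y1,x0:x1]
    N,_,st,ce=cv2.connectedComponentsWithStats(k)
    P[n]=[tuple(ce[i]) for i in range(1,N) if st[i,4]>15];print(n,[(ce[i],st[i]) for i in range(1,N)if st[i,4]>5])
for p in P["top"]: print("top z102",onz(T,p,102))
for p in P["scene"]: print("scene z102",onz(S,p,102))
for p in P["top"]:
  for q in P["scene"]: print(tri(T,p,S,q))
im=cv2.imread("pics/top0.png");cv2.imwrite("pics/topz.png",cv2.resize(im[170:365,220:480],None,fx=3,fy=3,interpolation=cv2.INTER_CUBIC))
im=cv2.imread("pics/scene0.png");cv2.imwrite("pics/scz.png",cv2.resize(im[200:340,220:480],None,fx=3,fy=3,interpolation=cv2.INTER_CUBIC))
E
```

```text
top [(array([375.5, 262.5]), array([371, 258,  10,  10,  72], dtype=int32)), (array([286.93243243, 274.67567568]), array([283, 270,   9,  10,  74], dtype=int32))]
scene [(array([349.56756757, 227.94594595]), array([345, 226,  10,   5,  37], dtype=int32)), (array([272.80487805, 242.95121951]), array([268, 241,  10,   5,  41], dtype=int32))]
top z102 [509.01525501 -89.20765266 102.        ]
top z102 [481.64958955  78.79396763 102.        ]
scene z102 [477.70977041  77.49111815 102.        ]
scene z102 [505.59781497 -91.02757803 102.        ]
(array([524.65363513, -10.85545485, 151.79525668]), np.float64(149.55337040621998))
(array([508.7052161 , -90.06880622, 103.81780877]), np.float64(2.1801435367642226))
(array([481.27124134,  77.64951383, 104.19113312]), np.float64(2.0383334069133636))
(array([482.21428843,  -5.52918504,  92.44187085]), np.float64(169.53266881516598))
```

View pics/topz.png

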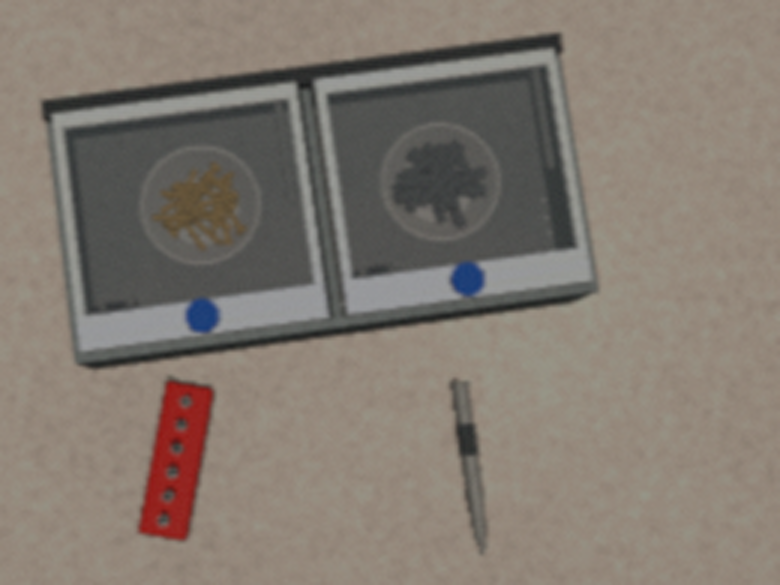

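View pics/scz.png

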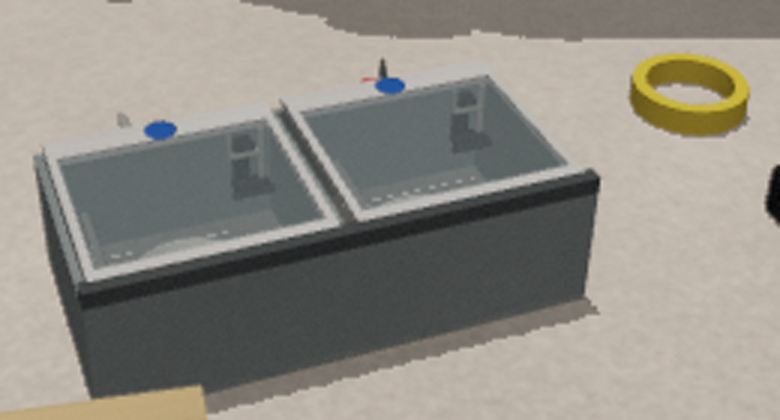

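Top view: the brass screws are in the left (+y) bay, and the left lid's dot is at about pixel (287,275), world (480.5, 78, 102–104). The plugs are in the right bay. I'll move over the dot with the fingers shut.

Request:
servo_tool --pt "-0.12 -0.11 0 0 0 -0.1" --pt "-0.24 -0.22 0 0 0 -0.2" --pt "-0.36 -0.33 0 0 0 -0.3" --pt "-0.48 -0.45 0 0 0 -0.4" --pt "-0.6 -0.56 0 0 0 -0.5" --pt "-0.72 -0.67 0 0 0 -0.6" --pt "-0.84 -0.78 0 0 0 -0.75" --pt "-0.96 -0.9 0 0 0 -0.888" --grip -1

```text
time: 1.95
tool_pos: [381.4, 251.6, 231.6]
ee_rot: [[-0.986, -0.164, 0.0], [-0.164, 0.986, 0.001], [-0.001, 0.001, -1.0]]
ft_force: [0.9, 0.8, 0.1]
grip_width: -0.2
```

Request:
servo_tool --pt "-0.04 -0.12 0.02 0 0 0" --pt "-0.09 -0.25 0.05 0 0 0" --pt "-0.14 -0.38 0.1 0 0 0" --pt "-0.19 -0.5 0.17 0 0 0" --pt "-0.231 -0.6 0.24 0 0 0" --pt "-0.231 -0.625 0.3 0 0 0" --pt "-0.231 -0.625 0.3 0 0 0" --pt "-0.231 -0.625 0.3 0 0 0"

```text
time: 2.95
tool_pos: [479.6, 79.9, 142.1]
ee_rot: [[-0.987, -0.162, 0.001], [-0.162, 0.987, 0.001], [-0.001, 0.001, -1.0]]
ft_force: [-0.3, 0.6, -0.1]
grip_width: -0.3
```

```bash
python3 - <<'E'
from h import *
import cv2
s=observe();print(s["time"],s["tool_pos"],s["ft_force"],grasp_offset() if callable(grasp_offset) else grasp_offset)
w=capture("wrist");t=capture("top");sc=capture("scene")
cv2.imwrite("pics/c1.png",np.vstack([np.hstack([cv2.resize(w,(400,300)),cv2.resize(t[170:365,220:480],(400,300))]),cv2.resize(sc[130:340,180:460],(400,300)).repeat(1,0) .__class__ and np.hstack([cv2.resize(sc[130:340,180:460],(400,300)),np.zeros((300,400,3),np.uint8)])]))
E
```

```text
2.95 [479.62122291  79.92029632 142.08608847] [-0.26309717  0.57334334 -0.08565287] 18.700000000000003
```

View pics/c1.png

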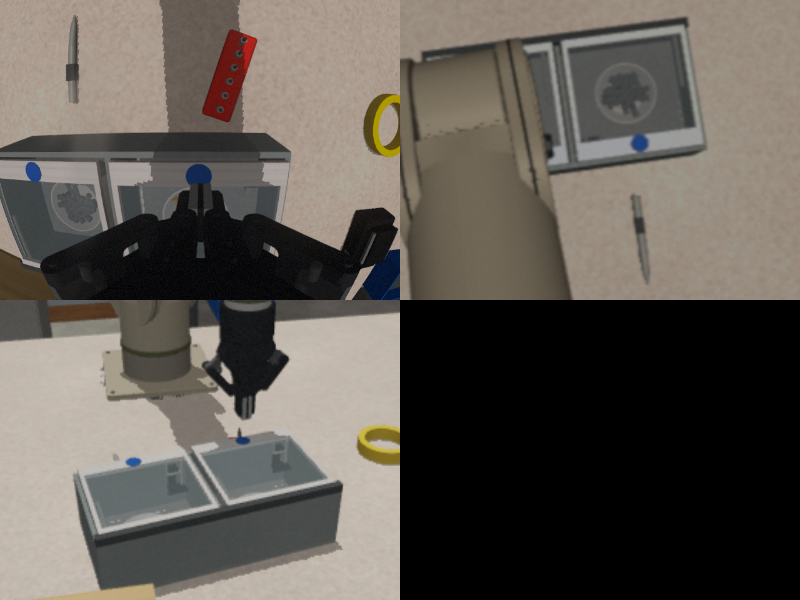

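Request:
servo_tool --pt "0 0 0.06 0 0 0" --pt "0 0 0.1 0 0 0" --pt "0 0 0.12 0 0 0" --pt "0 0 0.13 0 0 0" --pt "0 0 0.137 0 0 0" --pt "0 0 0.143 0 0 0" --pt "0 0 0.148 0 0 0" --pt "0 0 0.15 0 0 0"

```text
time: 4.1
tool_pos: [479.5, 79.2, 96.9]
ee_rot: [[-0.987, -0.161, 0.0], [-0.161, 0.987, 0.001], [-0.0, 0.0, -1.0]]
ft_force: [-7.3, -1.2, 14.5]
grip_width: -0.0
```

Request:
servo_tool --pt "0 0 -0.15 0 0 0" --pt "0.06 0 -0.25 0 0 0" --pt "0.12 0 -0.3 0 0 0" --pt "0.18 0 -0.3 0 0 0" --pt "0.2 0 -0.3 0 0 0" --pt "0.2 0 -0.3 0 0 0" --pt "0.2 0 -0.3 0 0 0" --pt "0.2 0 -0.3 0 0 0"

```text
time: 5.1
tool_pos: [420.5, 69.5, 186.1]
ee_rot: [[-0.987, -0.161, -0.0], [-0.161, 0.987, -0.0], [0.0, -0.0, -1.0]]
ft_force: [0.3, 0.1, -0.9]
grip_width: -0.1
```

Request:
servo_tool --pt "0 0 0 0 0 0" --pt "0 0 0 0 0 0" --pt "0 0 0 0 0 0" --pt "0 0 0 0 0 0" --pt "0 0 0 0 0 0" --pt "0 0 0 0 0 0" --pt "0 0 0 0 0 0" --pt "0 0 0 0 0 0"

```text
time: 6.1
tool_pos: [420.2, 69.5, 186.3]
ee_rot: [[-0.987, -0.161, 0.0], [-0.161, 0.987, 0.0], [-0.0, 0.0, -1.0]]
ft_force: [-0.7, 0.0, -0.6]
grip_width: 0.2
```

```bash
python3 - <<'E'
from h import *
import cv2
s=observe();print(s["time"],s["tool_pos"],s["ft_force"])
w=capture("wrist");sc=capture("scene")
cv2.imwrite("pics/c2.png",np.vstack([cv2.resize(w,(400,300)),cv2.resize(sc[130:340,180:460],(400,300))]))
E
```

```text
6.1 [420.19919321  69.46561432 186.2915304 ] [-0.72282988  0.04365506 -0.55885015]
```

View pics/c2.png

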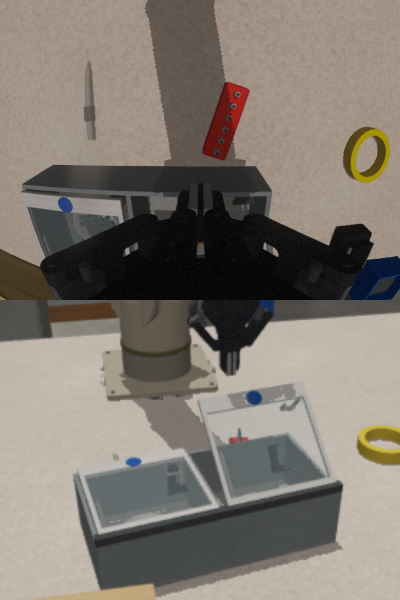

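The lid has sprung ajar by itself: its dot shows at (253,97) in the scene crop and the fingers are well clear. Next I'll push on its front edge along the arc.

Request:
servo_tool --pt "-0.05 0 0.05 0 0 0" --pt "-0.13 0 0.067 0 0 0" --pt "-0.2 0 0.067 0 0 0" --pt "-0.25 0 0.067 0 0 0" --pt "-0.28 0 0.038 0 0 0" --pt "-0.31 0 0.011 0 0 0" --pt "-0.338 0 -0.011 0 0 0" --pt "-0.367 0 -0.03 0 0 0"

```text
time: 7.2
tool_pos: [529.4, 87.3, 195.7]
ee_rot: [[-0.987, -0.161, 0.0], [-0.161, 0.987, 0.0], [-0.0, 0.0, -1.0]]
ft_force: [-1.0, -0.5, 0.5]
grip_width: 0.1
```

```bash
python3 - <<'E'
from h import *
import cv2
s=observe();print(s["time"],s["tool_pos"],s["ft_force"])
w=capture("wrist");sc=capture("scene")
cv2.imwrite("pics/c3.png",np.vstack([cv2.resize(w,(400,300)),cv2.resize(sc[130:340,180:460],(400,300))]))
E
```

```text
7.2 [529.43673416  87.3378142  195.72275877] [-0.96940399 -0.54138722  0.52318699]
```

View pics/c3.png

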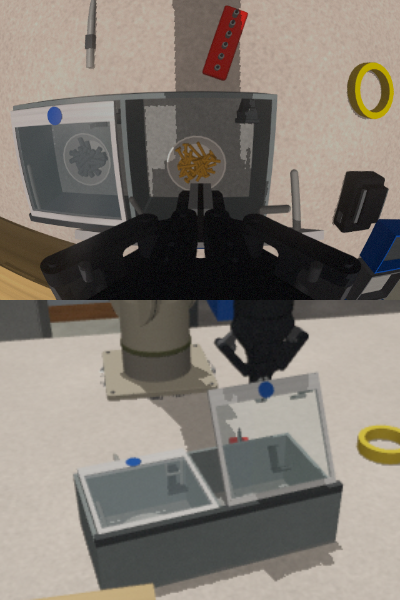

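Request:
servo_tool --pt "-0.043 0 -0.026 0 0 0" --pt "-0.089 0 -0.046 0 0 0" --pt "-0.137 0 -0.061 0 0 0" --pt "-0.185 0 -0.073 0 0 0" --pt "-0.233 0 -0.079 0 0 0" --pt "-0.27 0 -0.08 0 0 0" --pt "-0.305 0 -0.07 0 0 0" --pt "-0.345 0 -0.06 0 0 0"

```text
time: 8.3
tool_pos: [631.4, 104.1, 212.9]
ee_rot: [[-0.987, -0.162, -0.0], [-0.162, 0.987, 0.0], [0.0, 0.0, -1.0]]
ft_force: [-0.6, -0.3, 0.6]
grip_width: 0.4
```

```bash
python3 - <<'E'
from h import *
import cv2
s=observe();print(s["time"],s["tool_pos"],s["ft_force"])
w=capture("wrist");sc=capture("scene")
cv2.imwrite("pics/c4.png",np.vstack([cv2.resize(w,(400,300)),cv2.resize(sc[130:340,180:460],(400,300))]))
E
```

```text
8.3 [631.44678308 104.0555406  212.88922116] [-0.62497243 -0.34566107  0.57518419]
```

View pics/c4.png

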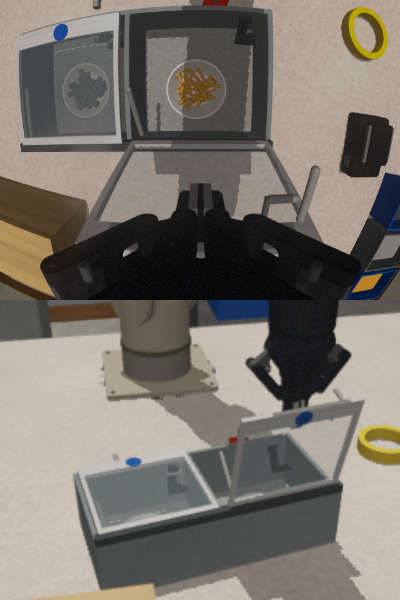

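Request:
servo_tool --pt "0.03 0 0 0 0 0" --pt "0.09 0 -0.02 0 0 0" --pt "0.18 0 -0.06 0 0 0" --pt "0.28 0 -0.1 0 0 0" --pt "0.38 0 -0.15 0 0 0" --pt "0.45 0 -0.2 0 0 0" --pt "0.5 0 -0.25 0 0 0" --pt "0.5 0 -0.25 0 0 0"

```text
time: 9.4
tool_pos: [482.4, 79.5, 289.6]
ee_rot: [[-0.987, -0.162, 0.002], [-0.162, 0.987, 0.002], [-0.003, 0.002, -1.0]]
ft_force: [0.3, -0.2, 0.0]
grip_width: -0.3
```

Request:
servo_tool --pt "0 0 0 0 0 0" --pt "0 0 0 0 0 0" --pt "0 0 0 0 0 0" --pt "0 0 0 0 0 0" --pt "0 0 0 0 0 0" --pt "0 0 0 0 0 0" --pt "0 0 0 0 0 0" --pt "0 0 0 0 0 0"

```text
time: 10.4
tool_pos: [483.0, 79.7, 288.3]
ee_rot: [[-0.987, -0.161, 0.0], [-0.161, 0.987, 0.0], [-0.0, 0.0, -1.0]]
ft_force: [-0.4, -0.4, -0.0]
grip_width: -0.4
```

```bash
python3 - <<'E'
from h import *
import cv2
s=observe();print(s["time"],s["tool_pos"],s["ft_force"])
w=capture("wrist");sc=capture("scene");t=capture("top")
cv2.imwrite("pics/c5.png",np.vstack([np.hstack([cv2.resize(w,(400,300)),cv2.resize(t,(400,300))]),np.hstack([cv2.resize(sc[130:340,180:460],(400,300)),cv2.resize(sc,(400,300))])]))
b=sc.astype(int);m=((b[...,0]-b[...,2]>70)&(b[...,0]-b[...,1]>40)).astype(np.uint8);m[:200]=0;m[:,430:]=0
N,_,st,ce=cv2.connectedComponentsWithStats(m)
S=calibration("scene");f,cx,cy=K(S)
for i in range(1,N):
  if st[i,4]>15:print(ce[i],st[i,4])
# predicted dot pixel by angle
ex=np.array([.987,.161,0]);H=np.array([480.5,78,99])+142*ex
for th in(1.5,1.6,1.7,1.8,1.85,1.9):
  X=H+142*(-np.cos(th)*ex+np.sin(th)*np.array([0,0,1]))+3*(np.sin(th)*ex+np.cos(th)*np.array([0,0,1]))
  c=S["R"]@X+S["t"];print(th,c[0]/c[2]*f+cx,c[1]/c[2]*f+cy)
E
```

```text
10.4 [482.96256401  79.7293335  288.32458099] [-0.35802318 -0.43662411 -0.00488615]
[272.80487805 242.95121951] 41
1.5 381.60050765178386 198.6613219872354
1.6 385.20761760235627 202.25647884189223
1.7 388.8420082406164 206.67374296049354
1.8 392.45491535141156 211.88676732413379
1.85 394.2371658860985 214.77886233534025
1.9 395.9943639859884 217.85232548937768
```

View pics/c5.png

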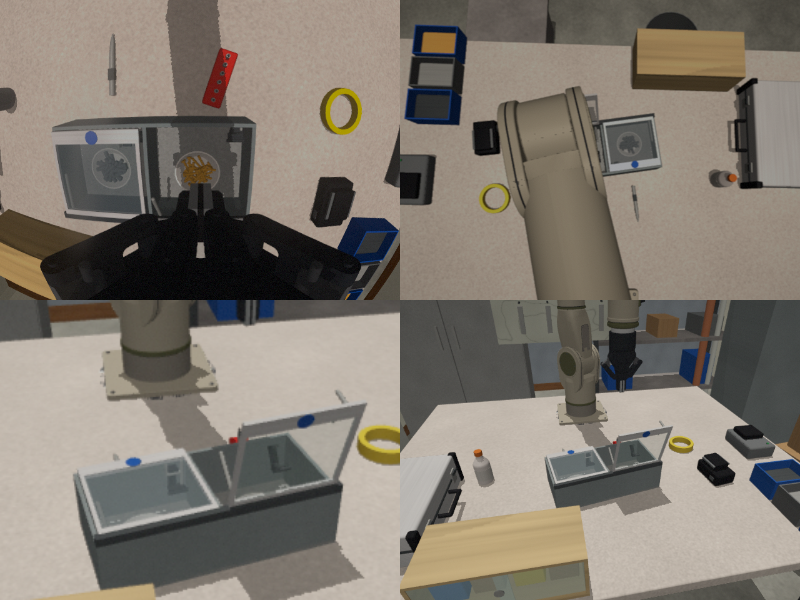

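The open lid's dot is at scene pixel (394, 215), which matches 1.85 rad. The other lid's dot hasn't moved, at (272.8, 243.0).

```bash
python3 -c "
from bench import *
print(job_done())"
```

```text
the job is handed in; nothing more can be done
None
```

The lid over the brass screws (the left bay) is now wide open, and I handed the job in at about 10.5 s. I pressed its blue dot until the lid reached its stop, with about 14.5 N on the fingertips. I then drew back, and the lid sprang ajar by itself. Finally I pushed its front edge up and back past upright and moved the arm clear.

- **Open lid:** its dot appears at scene pixel (394, 215), which matches the 1.85 rad stop. I read that position by eye, because the automatic colour search did not pick up the shaded dot.
- **Other lid:** still shut, with its dot at exactly the same pixel as at the start.
- **Dishes and loose things:** they look unmoved by eye in the last pictures. I did not measure them again.
- **Contact:** the fingers were clear and the force reading was near zero.
- **Check that disagreed:** two-view triangulation put the dots at 104 mm high against the stated 102 mm, within the roughly 2 mm calibration error. The press worked with the fingertips at 97 mm.
- **Network error:** the trained networks confused left and right lids and some objects, so I identified the bays from the pictures and the dot colours.

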